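# Refit the cooker knob and hold it pressed in

### The job

The control knob has come off the portable cooker and stands on the worktop. Pick it up by its grip bar, turn it so that the flat in its hole matches the flat of the bare D-shaped spindle, push it fully onto the spindle, then press knob and spindle all the way in against the spring, as one does to light the ring. Finish while still gripping the knob and keeping it pressed in; leave the lemon, the mandarin and the loose tin where they are.

Things in the scene. Friction and masses are not known exactly. Their poses are not given: they have to be found in the camera images.
- knob: The loose black knob, standing upright, hole down; 60 g. Origin: centre of its underside; z up. A round drum, 45 mm across, 18 mm high; on it a grip bar 13 mm thick (along y), along x from -21 to +20 mm, its top at z = 43.5 mm. The bar's +x end is pointed, with a fine white line on top; its -x end is square. The D-shaped hole has its flat on the +x side.
- knob_seat (a point): Centre of the ceiling of the blind hole in the knob's underside, 14 mm above the knob's origin; axes as the knob's. The hole is D-shaped, 14 mm across, 14 mm deep, its flat 4 mm from the axis on the +x side (under the bar's pointed end). This point rests on the spindle's tip when the knob is fully on.
- spindle_tip (a point): Centre of the top of the bare upright steel spindle, 27 mm above the cooker's control strip, front right. A D-shaped rod 12 mm across, slightly tapered at the end, its flat on the point's +x side, 3 mm from the axis (a white tick on the round bezel, 54 mm across, 4 mm high, lies on that side); z up. The knob goes on with its +x along this +x, within 0.2 rad. It cannot turn.
- spindle (a joint): How far the spindle is pressed in, m: 0 = out (its spring holds it there), 0.008 = all the way in, at a stop. Pressing takes about 4 N to start and 9 N at the stop.
- cooker: The white portable one-ring cooker, fixed; 260 mm deep (x) by 300 mm wide (y); its control strip on top is 70 mm above the worktop, the pan supports reach 98 mm. Origin: centre of its underside; its front faces -x. The spindle stands at x = -95 mm, y = -90 mm of it.
- lemon: A lemon, 82 x 58 x 57 mm, lying loose in front of the cooker; origin under its centre. Leave alone.
- mandarin: A mandarin, 50 mm across, 43 mm high, lying loose to the left of the knob; origin under its centre. Leave alone.
- tin: The loose low food tin, 76 mm across, 58 mm high, at the right in front of the cooker; origin under its centre. Leave alone.
Mind the look-alikes: they are no part of the job. Leave any pink or turquoise look-alike of the knob alone.

How it is judged:
By the outcome, as a careful person would: the job done as asked, in the order asked, and still so for the second after the job is handed in, while the arm keeps its last pose, push and grip.
It also fails if it takes over 35 s, if anything falls off the work surface, if the arm or the gripper's body presses on something with over 40 N, if the wrist force passes 120 N, or if a joint passes its speed limit or range.

### The arm

A 6-joint arm with a two-finger parallel gripper is mounted at the origin on a cart in front of the work surface, level with it; the furniture and walls round the work are solid. World frame = base frame: x ahead of the robot, y to its left, z up, the work surface at z = 0. Lengths are in m, angles in rad, forces in N, time in s.
With the tool pointing down it reaches from about 0.425 to 0.95 m from the base axis. Payload 3.5 kg.
Tool frame: the origin (TCP) lies on the centre line of the jaws, within the pads' length; the fingertips stand 14 mm ahead of it and the grasp point (between the pads) lies 5 mm behind it (tips_ahead is the distance from the TCP to the fingertips, in m); y points along the fingers, z is the direction in which the jaws open and shut, and the axes are right-handed (so a half turn about y gives the same grasp; the last joint's range is limited). The gripper opens to 85 mm and grips with 20 to 120 N. Pads are 22 mm wide; open, the fingers measure 114 mm over their backs; the gripper's body (76 mm by 85 mm) begins 54 mm behind the grasp point. The pads swing forward as they close: fully open they stand 13 mm farther back than shut.
Start: joints at [-1.301, 0.286, 1.577, -0, 1.279, -0.15], TCP at [0.275, -0.616, 0.245] pointing down, gripper open.
Joint ranges: [-2.77, 2.77], [-0.9, 2.22], [0.21, 2.48], [-1.53, 4.67], [0.24, 2.81], [-2.84, 2.84]. Speed limits (rad/s): [2.79, 2.79, 3.14, 3.14, 3.14, 3.14].

### API

Orientations are given as a unit quaternion [x, y, z, w].
In Python, from plant import get_state, read_camera, sign_off, tips_ahead gives the robot as it stands.
- The arm moves only by the tool send_rows, never from a script. Its argument "plan" is a list of rows, each a list of 2 entries, a list of its own where there are three numbers: the shift along the tool's x, y, z in units of 12 cm (1.0 is 12 cm), then the turn, a rotation vector about the tool's x, y, z in units of 360 degrees (1.0 is 360 degrees). In form: [[[tx, ty, tz], [rx, ry, rz]], ...]. A call has 1 to 12 rows; each row shifts and turns the commanded pose from where the row before left it, along the tool's axes as they then stand; what a row does not reach is not made up. A row lasts 1/10 s, in which the tool goes at most 50 mm and 8.59 degrees, less where a joint would pass 70% of its speed; a pose out of reach is approached as far as the arm can. A call with a number of a shift or a turn outside -1 to 1 is refused whole. A call with a gripper value outside its range is refused whole. "gripper" is the closure, from 0 (fully open) to 1 (shut), set as the call begins (left out, the last holds). The fingers move at their own pace and stop on an object; "grip_force" is the grip in N (left out, the last holds). Time passes only in rows, so rows that do not move let the fingers close. It gives the time, the measured TCP pose, the force and the opening at its end, in the units of the state.
- get_state(): the state, without advancing time (a new reading comes with each control period).
- read_camera(name): name is "scene" or "top" or "wrist"; returns a dict with "img" (480x640x3 uint8, blue, green, red), "fx", "fy", "cx", "cy" (pixels), "world_from_camera" (4x4, takes a point from camera to world coordinates); the wrist camera has in their place "mount" (4x4, takes a point from camera to tool coordinates, whose origin is the TCP and whose axes are the tool frame's). Camera axes: x right, y down, z forward; pixel columns grow to the right and rows downward; lengths in m; the calibration is good to about 2 mm. A picture is of the moment at which its call begins: read the wrist's pose just before it. There is no depth.
- sign_off(): hands the job in, once; it reports no verdict.
The state is a dict: "time": time; "qpos": joint angles; "dq": joint speeds; "joint_efforts": joint torques, N m; "eef_pos": TCP position; "tcp_rot": TCP orientation; "contact_force": force on the tool from outside, world axes, zero at the start; "wrist_torque": the same for the moment, N m; "opening": opening from 0.0 (shut) to 1.0 (fully open).
Only numpy, scipy, OpenCV 4.12 (cv2) and the standard library are available. Lean on these libraries where they do the work, as an engineer would, in place of code of your own. Each camera call takes 0.05 s, during which the arm holds its last target. There are 200 camera calls.

## Working session

There is one attempt and no reset: what is moved stays moved. The work goes in short steps, Python scripts to look and compute and a tool call to move; the robot and the scene stay as the last step left them, time stands still between calls to the robot, and variables do not carry over. Pictures are saved under pics/ and viewed, about 8 in all and at most 12, crops included, and the job is handed in when it is done.

Besides the shell and the picture viewer there is one more tool, called after "Call:" as name(argument=value, ...), one argument or row to a line, values as JSON. send_rows: Moves the arm, as the interface text tells. Its arguments: {"type":"object","properties":{"plan":{"type":"array"},"gripper":{"type":"number"},"grip_force":{"type":"number"}},"required":["plan"]}

```bash
ls; mkdir -p pics; python3 - <<'E'
from plant import *
import cv2,numpy as np
s=get_state(); print(s); print(tips_ahead)
for n in ("scene","top"):
    c=read_camera(n); cv2.imwrite(f"pics/{n}0.png",c["img"]); np.savez(f"pics/{n}0.npz",**c)
    print(n,c["fx"],c["fy"],c["cx"],c["cy"],np.round(c["world_from_camera"],4).tolist())
E
```

```text
pics
{'time': 0.0, 'qpos': array([-1.30100916e+00,  2.87196696e-01,  1.57814577e+00,  2.84491096e-05,
        1.27858292e+00, -1.49983937e-01]), 'dq': array([ 6.26415356e-05, -6.82263213e-04,  8.61712748e-05, -8.85747963e-04,
       -1.10714075e-03, -3.17364125e-04]), 'joint_efforts': array([ 1.19998425e-03, -4.05978477e+01, -2.92624497e+01, -1.13045503e-04,
        5.81615939e-03,  1.23947657e-05]), 'eef_pos': array([ 0.27497663, -0.61578785,  0.24394335]), 'tcp_rot': array([-0.14736108,  0.69241314, -0.69076545,  0.14728155]), 'contact_force': array([-0.45615083, -1.47430076,  0.17551409]), 'wrist_torque': array([-0.00549684, -0.02407894,  0.00384397]), 'opening': 1.0000540325219602}
0.014
scene 491.4360742074835 491.4360742074835 310.9289348160618 241.1710764400682 [[-0.2822, -0.4442, 0.8503, -0.4271], [-0.9593, 0.1304, -0.2503, 0.3341], [0.0003, -0.8864, -0.463, 0.6079], [0.0, 0.0, 0.0, 1.0]]
top 543.5483448849444 543.5483448849444 314.07255077855007 236.58184291331662 [[0.0048, -0.9855, 0.1699, 0.3062], [-1.0, -0.0034, 0.0083, 0.0602], [-0.0076, -0.1699, -0.9854, 1.5156], [0.0, 0.0, 0.0, 1.0]]
```

View pics/top0.png

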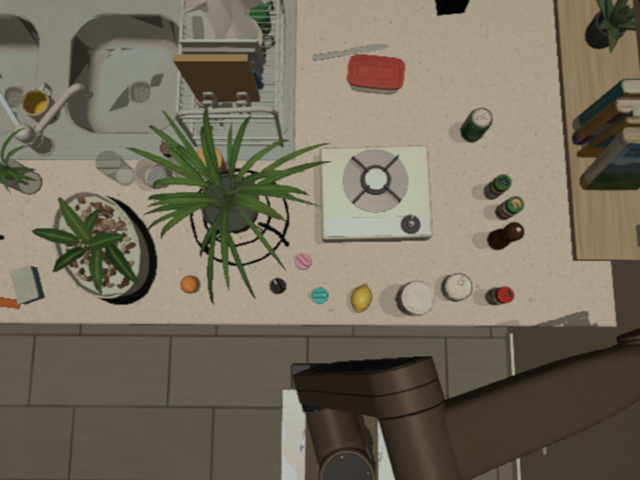

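View pics/scene0.png

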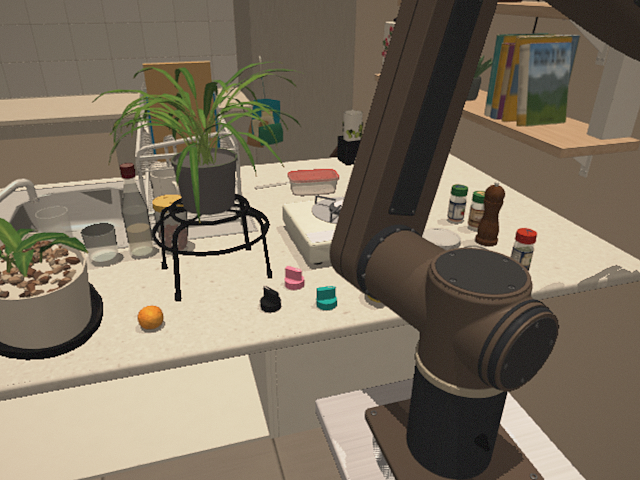

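The top view shows the black knob at (278,286), the pink look-alike at (303,261), the turquoise one at (320,296), and the bezel with the spindle at (411,224). Only the black one fits the description. I'll measure and make an enlarged crop.

```bash
cat > h.py <<'E'
import numpy as np,cv2
from scipy.spatial.transform import Rotation as R
def ray(c,T,u,v,z):
    d=T[:3,:3]@np.array([(u-c["cx"])/c["fx"],(v-c["cy"])/c["fy"],1.]); o=T[:3,3]
    return o+d*(z-o[2])/d[2]
def proj(c,T,p):
    q=np.linalg.inv(T)@np.append(p,1.); return np.array([c["fx"]*q[0]/q[2]+c["cx"],c["fy"]*q[1]/q[2]+c["cy"]])
def wristT(s,c):
    T=np.eye(4);T[:3,:3]=R.from_quat(s["tcp_rot"]).as_matrix();T[:3,3]=s["eef_pos"];return T@c["mount"]
E
python3 - <<'E'
from h import *
c=dict(np.load("pics/top0.npz"));T=c["world_from_camera"]
s=dict(np.load("pics/scene0.npz"))
for n,u,v,z in [("knob",278,286,.03),("pink",303,261,.03),("turq",320,296,.03),("spindle",411,224,.08),("lemon",361,298,.03),("tin",415,297,.058),("mandarin",190,285,.02),("cookFL",323,240,.07),("cookFR",431,240,.07),("cookBL",323,148,.07),("cookBR",428,147,.07)]:
    print(n,np.round(ray(c,T,u,v,z),3))
print(np.round(ray(s,s["world_from_camera"],271,300,.03),3))
R_=R.from_quat([-0.14736108,0.69241314,-0.69076545,0.14728155]).as_matrix();print(R_.round(3))
a=cv2.resize(c["img"][200:320,180:340],None,fx=5,fy=5,interpolation=cv2.INTER_CUBIC)[:, :800]
b=cv2.resize(s["img"][250:330,230:350],None,fx=5,fy=5,interpolation=cv2.INTER_CUBIC)
d=cv2.resize(c["img"][195:255,380:440],None,fx=5,fy=5,interpolation=cv2.INTER_CUBIC)
o=np.zeros((600,800,3),np.uint8); a=cv2.resize(c["img"][240:310,255:335],None,fx=5,fy=5,interpolation=cv2.INTER_CUBIC)
o[:350,:400]=a;o[:300,400:700]=d;o[350:600,:600]=b[100:350]
cv2.imwrite("pics/crop1.png",o)
E
```

```text
knob [0.425 0.171 0.03 ]
pink [0.494 0.103 0.03 ]
turq [0.398 0.056 0.03 ]
spindle [ 0.589 -0.188  0.08 ]
lemon [ 0.393 -0.056  0.03 ]
tin [ 0.395 -0.197  0.058]
mandarin [0.427 0.414 0.02 ]
cookFL [0.546 0.048 0.07 ]
cookFR [ 0.547 -0.242  0.07 ]
cookBL [0.805 0.049 0.07 ]
cookBR [ 0.809 -0.242  0.07 ]
[0.406 0.175 0.03 ]
[[-0.913 -0.001  0.408]
 [-0.408  0.002 -0.913]
 [-0.    -1.    -0.002]]
```

View pics/crop1.png

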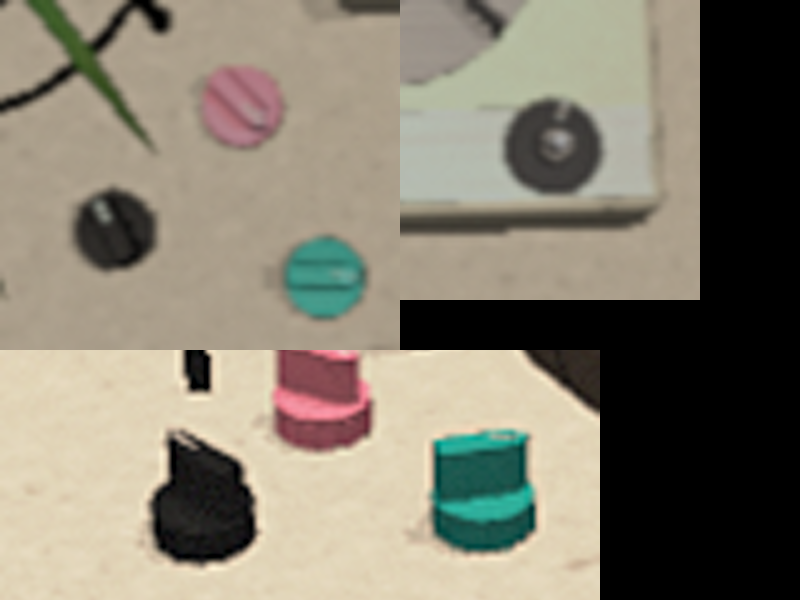

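The crop confirms it. The black knob's white line points up-left in the picture (yaw about +0.47), and the pink and turquoise ones are decoys. The bezel tick points up and slightly right (yaw about -0.3). I'll go above the spindle first, as it is on the way.

Call:
send_rows(
  plan=[
    [[-0.31, 0, -0.18], [0, 0, 0]],
    [[-0.31, 0, -0.18], [0, 0, 0]],
    [[-0.31, 0, -0.18], [0, 0, 0]],
    [[-0.31, 0, -0.18], [0, 0, 0]],
    [[-0.31, 0, -0.18], [0, 0, 0]],
    [[-0.31, 0, -0.18], [0, 0, 0]],
    [[-0.31, 0, -0.18], [0, 0, 0]],
    [[-0.31, 0, -0.18], [0, 0, 0]],
    [[-0.31, 0, -0.18], [0, 0, 0]],
    [[-0.31, 0, -0.18], [0, 0, 0]],
    [[-0.31, 0, -0.18], [0, 0, 0]],
    [[0, 0, 0], [0, 0, 0]],
  ],
  gripper=0,
)

```text
time: 1.3
eef_pos: [0.5538, -0.2284, 0.2447]
tcp_rot: [-0.149, 0.692, -0.69, 0.149]
contact_force: [-0.9, -0.1, 0.1]
opening: 0.999
```

```bash
python3 - <<'E'
from h import *
from plant import *
s=get_state();c=read_camera("wrist");cv2.imwrite("pics/w1.png",c["img"]);np.savez("pics/w1.npz",T=wristT(s,c),**c)
print(s["eef_pos"],s["qpos"],s["contact_force"],c["mount"].round(4).tolist(),c["fx"])
T=wristT(s,c);print("spindle px",proj(c,T,[.589,-.188,.08]))
t=dict(np.load("pics/top0.npz"));sc=dict(np.load("pics/scene0.npz"))
for z in (.1,.2,.3,.4,.5):
    p=ray(t,t["world_from_camera"],285,270,z);print(p.round(3),proj(sc,sc["world_from_camera"],p).round())
E
```

```text
[ 0.55378594 -0.22837895  0.24474371] [-5.61023062e-01  1.21805556e-01  1.76960705e+00  1.66653889e-03
  1.25126071e+00  5.83720561e-01] [-0.89326489 -0.14134141  0.05577007] [[0.0001, 0.9524, 0.3048, -0.0777], [-0.0012, -0.3048, 0.9524, -0.1286], [1.0, -0.0004, 0.0011, 0.0004], [0.0, 0.0, 0.0, 1.0]] 384.16969621816236
spindle px [292.22902475 157.31064372]
[0.461 0.148 0.1  ] [277. 256.]
[0.45  0.142 0.2  ] [279. 215.]
[0.439 0.135 0.3  ] [282. 168.]
[0.428 0.129 0.4  ] [286. 116.]
[0.417 0.123 0.5  ] [289.  57.]
```

View pics/w1.png

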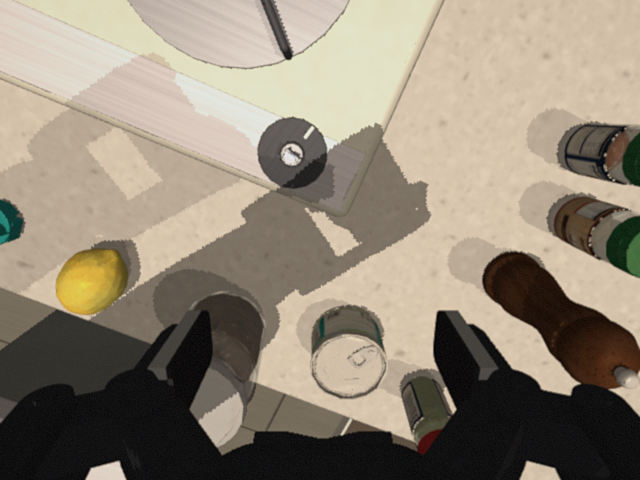

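The wrist view shows the bezel at (292,153), the spindle tip at (291,154) and the tick at (309,131). The lemon is at (92,281) and the tin at (348,352), both clear.

```bash
cat > spin.py <<'E'
from h import *
def spin(c,T,uv):
    g=cv2.cvtColor(c["img"],cv2.COLOR_BGR2GRAY);u,v=map(int,uv);r=60
    # rectify bezel top plane z=.074 to metric patch, 0.25 mm/px, centred on guess
    p0=ray(c,T,*uv,.074)[:2];n=360;s=.00025
    w=np.array([[p0[0]+a,p0[1]+b] for a,b in((.045,.045),(.045,-.045),(-.045,-.045),(-.045,.045))])
    src=np.array([proj(c,T,[*q,.074]) for q in w],np.float32)
    H=cv2.getPerspectiveTransform(src,np.array([[0,0],[n,0],[n,n],[0,n]],np.float32))
    im=cv2.warpPerspective(c["img"],H,(n,n),flags=cv2.INTER_CUBIC)  # up=+x, left=+y
    return im,p0
def w_of(p0,px): return np.array([p0[0]+.045-px[1]*.00025,p0[1]+.045-px[0]*.00025])
E
python3 - <<'E'
from spin import *
c=dict(np.load("pics/w1.npz"));T=c["T"]
im,p0=spin(c,T,(292,153))
cv2.imwrite("pics/sp1.png",cv2.resize(im,None,fx=1.6,fy=1.6))
print(p0)
hsv=cv2.cvtColor(im,cv2.COLOR_BGR2HSV);g=cv2.cvtColor(im,cv2.COLOR_BGR2GRAY)
m=(g<75).astype(np.uint8);m=cv2.morphologyEx(m,cv2.MORPH_OPEN,np.ones((9,9)))
cs=cv2.findContours(m,cv2.RETR_EXTERNAL,cv2.CHAIN_APPROX_NONE)[0]
for k in sorted(cs,key=cv2.contourArea)[-2:]:
    print(cv2.contourArea(k),cv2.minEnclosingCircle(cv2.convexHull(k)),cv2.fitEllipse(k),w_of(p0,cv2.minEnclosingCircle(k)[0]))
b=(g>130).astype(np.uint8)
n,l,st,ce=cv2.connectedComponentsWithStats(b)
for i in range(1,n):
    if 15<st[i,4]<6000: print(st[i],ce[i],w_of(p0,ce[i]))
# line: position of tip at z=.097 given uv
print("tip",ray(c,T,291,154,.097))
E
```

```text
[ 0.5911735  -0.18639513]
6457.0 ((232.5, 213.0), 85.83860778808594) ((247.1538543701172, 219.22012329101562), (54.134490966796875, 172.6773681640625), 28.863250732421875) [ 0.5829235  -0.19952013]
[191  81  21  46 588] [200.9829932  103.12414966] [ 0.61039246 -0.19164088]
[291 107  69  11 422] [327.98578199 112.71563981] [ 0.60799459 -0.22339158]
[346 135   7   7  27] [349.44444444 138.11111111] [ 0.60164572 -0.22875624]
[321 137  39  18 249] [339.36947791 147.79518072] [ 0.5992247 -0.2262375]
[284 141  23  18 150] [292.50666667 148.4       ] [ 0.5990735 -0.2145218]
[309 143  11   7  45] [313.84444444 145.82222222] [ 0.59971794 -0.21985624]
[313 149   7   6  23] [316.2173913  151.43478261] [ 0.5983148  -0.22044948]
[ 147  152   65   67 2982] [178.61133467 185.41247485] [ 0.58982038 -0.18604797]
[318 165  14  14 140] [323.38571429 170.95714286] [ 0.59343421 -0.22224156]
[333 164  27  14 221] [346.4841629  170.20361991] [ 0.59362259 -0.22801617]
[345 227  15   8  56] [351.94642857 229.57142857] [ 0.57878064 -0.22938174]
[ 282  306   78   54 2421] [331.33498554 332.01363073] [ 0.55317009 -0.22422888]
tip [ 0.5928232  -0.18682978  0.097     ]
```

View pics/sp1.png

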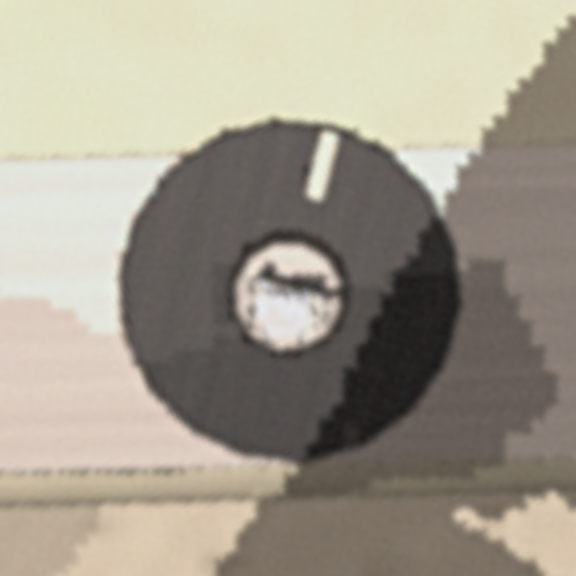

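Bezel centre is about (0.591, -0.187) and the tick yaw about -0.24. Next I move toward the knob, stopping a bit short because of the leaf.

Call:
send_rows(
  plan=[
    [[-0.04, 0.02, -0.35], [0, 0, 0]],
    [[-0.04, 0.02, -0.35], [0, 0, 0]],
    [[-0.04, 0.02, -0.35], [0, 0, 0]],
    [[-0.04, 0.02, -0.35], [0, 0, 0]],
    [[-0.04, 0.02, -0.35], [0, 0, 0]],
    [[-0.04, 0.02, -0.35], [0, 0, 0]],
    [[-0.04, 0.02, -0.35], [0, 0, 0]],
    [[-0.04, 0.02, -0.35], [0, 0, 0]],
    [[-0.02, 0, -0.15], [0, 0, 0]],
    [[0, 0, 0], [0, 0, 0]],
  ],
)

```text
time: 2.35
eef_pos: [0.4439, 0.108, 0.2257]
tcp_rot: [-0.148, 0.691, -0.691, 0.148]
contact_force: [0.0, -0.0, -0.3]
opening: 1.0
```

```bash
python3 - <<'E'
from h import *
from plant import *
s=get_state();c=read_camera("wrist");cv2.imwrite("pics/w2.png",c["img"]);np.savez("pics/w2.npz",T=wristT(s,c),**c)
print(s["eef_pos"],s["qpos"],s["contact_force"])
E
```

```text
[0.44393425 0.10802484 0.22572462] [ 1.60752433e-02 -1.94562943e-01  2.11207720e+00 -1.13648333e-04
  1.22480162e+00  1.16490810e+00] [ 0.03642085 -0.02840388 -0.28526611]
```

View pics/w2.png

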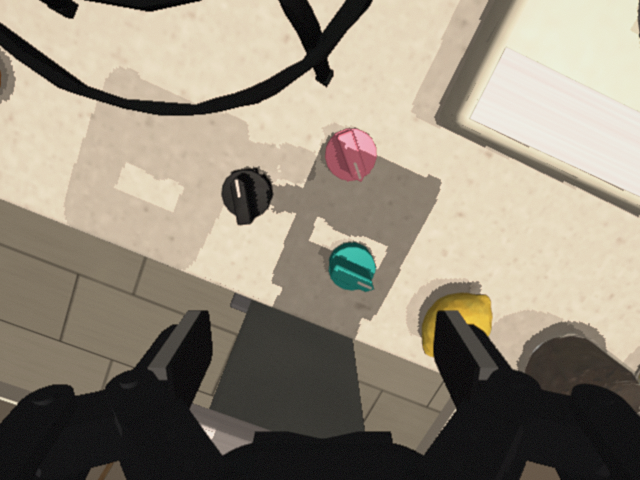

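The black knob is at (247,195), its white line at (238,187) marking the pointed end; pink is at (352,154) and turquoise at (353,267). The stand's ring is at the upper left.

```bash
cat > knob.py <<'E'
from h import *
def patch(c,T,p0,z,half=.04,s=.00025):
    n=int(2*half/s)
    w=[[p0[0]+a,p0[1]+b,z] for a,b in((half,half),(half,-half),(-half,-half),(-half,half))]
    src=np.array([proj(c,T,q) for q in w],np.float32)
    H=cv2.getPerspectiveTransform(src,np.array([[0,0],[n,0],[n,n],[0,n]],np.float32))
    return cv2.warpPerspective(c["img"],H,(n,n),flags=cv2.INTER_CUBIC)
E
python3 - <<'E'
from knob import *
c=dict(np.load("pics/w2.npz"));T=c["T"]
print(ray(c,T,243,200,.0435),ray(c,T,247,195,.018))
print("ring",[ray(c,T,160,110,z).round(3) for z in(.1,.2)])
p0=ray(c,T,243,200,.0435)[:2]
im=patch(c,T,p0,.0435)
g=cv2.cvtColor(im,cv2.COLOR_BGR2GRAY)
b=((g>110)).astype(np.uint8);n,l,st,ce=cv2.connectedComponentsWithStats(b)
for i in range(1,n):
    if 10<st[i,4]<800:
        ys,xs=np.where(l==i);vx,vy,_,_=cv2.fitLine(np.c_[xs,ys].astype(np.float32),cv2.DIST_L2,0,.01,.01).ravel()
        print(st[i],ce[i],"yaw",np.arctan2(-vx,-vy))
lut=np.clip((im.astype(float)/90)**.6*255,0,255).astype(np.uint8)
cv2.imwrite("pics/k1.png",cv2.resize(lut,None,fx=1.8,fy=1.8))
E
```

```text
[0.42868862 0.17199763 0.0435    ] [0.42727679 0.17301517 0.018     ]
ring [array([0.477, 0.234, 0.1  ]), array([0.492, 0.197, 0.2  ])]
[111 104  36  54 689] [129.08998549 130.21770682] yaw -2.617114
```

View pics/k1.png

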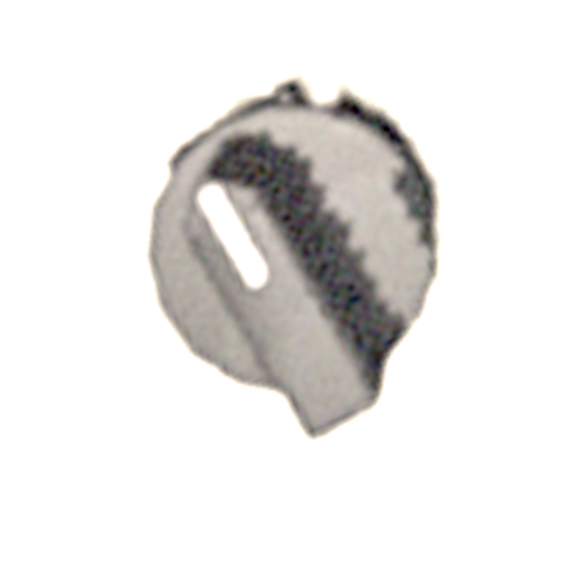

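The white line gives knob yaw of about +0.53, with its centre near (0.4285, 0.174). I'll centre above it and align.

Call:
send_rows(
  plan=[
    [[-0.035, 0, -0.18], [0, 0, 0]],
    [[-0.035, 0, -0.18], [0, 0, 0]],
    [[-0.037, 0, -0.195], [0, 0, 0]],
    [[0, 0.25, 0], [0, -0.0175, 0]],
    [[0, 0.25, 0], [0, 0, 0]],
    [[0, 0.25, 0], [0, 0, 0]],
    [[0, 0.1, 0], [0, 0, 0]],
    [[0, 0, 0], [0, 0, 0]],
    [[0, 0, 0], [0, 0, 0]],
  ],
)

```text
time: 3.3
eef_pos: [0.4307, 0.1727, 0.1251]
tcp_rot: [0.184, -0.682, 0.683, -0.185]
contact_force: [0.4, -0.6, 0.6]
opening: 1.001
```

```bash
python3 - <<'E'
from knob import *
from plant import *
s=get_state();c=read_camera("wrist");T=wristT(s,c);cv2.imwrite("pics/w3.png",c["img"]);np.savez("pics/w3.npz",T=T,**c)
r=R.from_quat(s["tcp_rot"]).as_matrix();print(s["eef_pos"],s["contact_force"],r.round(3).tolist(),"yaw",np.arctan2(-r[1,0],-r[0,0]))
p0=np.array([.4285,.174]);im=patch(c,T,p0,.0435)
g=cv2.cvtColor(im,cv2.COLOR_BGR2GRAY)
b=((g>110)).astype(np.uint8);n,l,st,ce=cv2.connectedComponentsWithStats(b)
for i in range(1,n):
    if 10<st[i,4]<1500:
        ys,xs=np.where(l==i);vx,vy,_,_=cv2.fitLine(np.c_[xs,ys].astype(np.float32),cv2.DIST_L2,0,.01,.01).ravel()
        print(st[i],ce[i],"yaw",np.arctan2(-vx,-vy))
lut=np.clip((im.astype(float)/90)**.6*255,0,255).astype(np.uint8)
o=np.zeros((480,1120,3),np.uint8);o[:,:640]=c["img"];o[:,640:]=cv2.resize(lut,(480,480))
cv2.imwrite("pics/k2.png",cv2.resize(o,(800,343),interpolation=cv2.INTER_AREA))
E
```

```text
[0.43066048 0.17268398 0.12512657] [ 0.42847563 -0.62721482  0.59953842] [[-0.864, 0.001, 0.504], [-0.504, 0.0, -0.864], [-0.001, -1.0, 0.001]] yaw 0.5284249922942952
[45  0 12  5 39] [51.          1.28205128] yaw -1.6156069
[73  0  5  3 11] [75.09090909  0.81818182] yaw -1.8688959
[87  1  5  8 20] [89.25  5.3 ] yaw -0.30572635
[93  0 12  7 32] [97.5625   2.28125] yaw -1.0913893
[107   0   8   6  28] [110.75         2.28571429] yaw -1.0704082
[116   0  10   7  37] [120.7027027    2.05405405] yaw -1.4844471
[160   0   6   9  29] [163.06896552   3.79310345] yaw -2.9525015
[58  4 11  9 39] [62.71794872  7.41025641] yaw -1.9947916
[101   6  10  12  41] [105.14634146  11.46341463] yaw -0.35754234
[114   7   4   7  17] [115.05882353  10.23529412] yaw -2.873375
[137   7  34  18 224] [150.68303571  16.01785714] yaw -1.5205045
[90  9  9 10 32] [94.1875 13.    ] yaw -0.18551894
[128   8   7  16  53] [131.01886792  15.16981132] yaw -3.0537715
[40 11  6  5 14] [42.57142857 12.92857143] yaw -2.254329
[122  10   5   6  18] [124.22222222  12.16666667] yaw -2.376216
[59 13  8  7 32] [62.09375 16.6875 ] yaw -2.1678274
[115  15  10   5  22] [119.27272727  17.13636364] yaw -1.8511187
[101  19   5   4  12] [103.   20.5] yaw -2.3839438
[151  22   7   4  17] [153.88235294  23.58823529] yaw -1.8070447
[162  22   5   4  14] [163.64285714  23.28571429] yaw -0.9629546
[124  33   5   7  15] [126.4         36.26666667] yaw -0.4640343
[ 44  68  16  21 114] [50.75438596 78.61403509] yaw -2.7040892
[123 108  31  48 285] [139.47017544 134.00350877] yaw -2.6097984
```

View pics/k2.png

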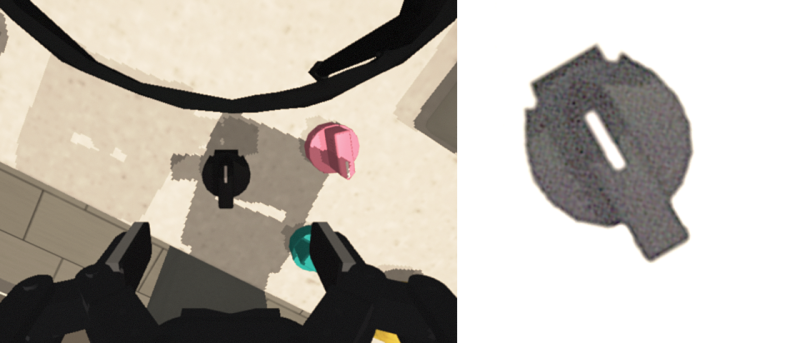

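The knob is centred below the jaws at (226,175) in the left panel, and the yaw matches (0.53). Now I descend with the jaws partly closed, then close in stages.

Call:
send_rows(
  plan=[
    [[0.005, 0.2, -0.025], [0, 0, 0]],
    [[0, 0.2, 0], [0, 0, 0]],
    [[0, 0.15, 0], [0, 0, 0]],
    [[0, 0.1, 0], [0, 0, 0]],
    [[0, 0.06, 0], [0, 0, 0]],
    [[0, 0, 0], [0, 0, 0]],
  ],
  gripper=0.4,
  grip_force=60,
)

```text
time: 3.95
eef_pos: [0.4277, 0.1756, 0.039]
tcp_rot: [-0.185, 0.682, -0.682, 0.185]
contact_force: [0.3, -0.2, -0.6]
opening: 0.6
```

Call:
send_rows(
  plan=[
    [[0, 0, 0], [0, 0, 0]],
    [[0, 0, 0], [0, 0, 0]],
  ],
  gripper=0.7,
)

```text
time: 4.15
eef_pos: [0.4284, 0.1758, 0.04]
tcp_rot: [0.184, -0.682, 0.683, -0.186]
contact_force: [-0.3, 0.7, 0.1]
opening: 0.303
```

Call:
send_rows(
  plan=[
    [[0, 0.02, 0], [0, 0, 0]],
    [[0, 0, 0], [0, 0, 0]],
    [[0, 0, 0], [0, 0, 0]],
    [[0, 0, 0], [0, 0, 0]],
    [[0, 0, 0], [0, 0, 0]],
    [[0, 0, 0], [0, 0, 0]],
  ],
  gripper=1,
  grip_force=60,
)

```text
time: 4.75
eef_pos: [0.4288, 0.1759, 0.0378]
tcp_rot: [0.184, -0.682, 0.683, -0.186]
contact_force: [0.1, -0.7, 5.5]
opening: 0.14
```

Call:
send_rows(
  plan=[
    [[0, -0.1, 0], [0, 0, 0]],
    [[0, -0.2, 0], [0, 0, 0]],
    [[0, -0.3, 0], [0, 0, 0]],
    [[0, -0.3, 0], [0, 0, 0]],
    [[0, -0.3, 0], [0, 0, 0]],
    [[0, -0.07, 0], [0, 0, 0]],
    [[0, 0, 0], [0, 0, 0]],
  ],
)

```text
time: 5.45
eef_pos: [0.4281, 0.1758, 0.1906]
tcp_rot: [0.184, -0.682, 0.683, -0.186]
contact_force: [-0.2, -0.1, -0.9]
opening: 0.134
```

Call:
send_rows(
  plan=[
    [[0.018, 0, 0.165], [0, 0, 0]],
    [[0.036, 0, 0.329], [0, 0, 0]],
    [[0.036, 0, 0.329], [0, 0, 0]],
    [[0.036, 0, 0.329], [0, 0, 0]],
    [[0.036, 0, 0.329], [0, 0, 0]],
    [[0.036, 0, 0.329], [0, 0, 0]],
    [[0.036, 0, 0.329], [0, 0, 0]],
    [[0.036, 0, 0.329], [0, 0, 0]],
    [[0.036, 0, 0.329], [0, 0, 0]],
    [[0.036, 0, 0.329], [0, 0, 0]],
    [[0.018, 0, 0.165], [0, 0, 0]],
    [[0, 0, 0], [0, 0, 0]],
  ],
)

```text
time: 6.65
eef_pos: [0.589, -0.189, 0.1855]
tcp_rot: [-0.185, 0.684, -0.682, 0.183]
contact_force: [0.5, 0.5, -0.6]
opening: 0.14
```

Call:
send_rows(
  plan=[
    [[0, 0, 0], [0, 0.0175, 0]],
    [[0, 0, 0], [0, 0.0175, 0]],
    [[0, 0, 0], [0, 0.0175, 0]],
    [[0, 0, 0], [0, 0.0175, 0]],
    [[0, 0, 0], [0, 0.0175, 0]],
    [[0, 0, 0], [0, 0.0175, 0]],
    [[0, 0, 0], [0, 0.0175, 0]],
    [[0, 0, 0], [0, 0, 0]],
    [[0, 0, 0], [0, 0, 0]],
  ],
)

```text
time: 7.55
eef_pos: [0.5888, -0.1858, 0.1874]
tcp_rot: [0.083, 0.703, -0.702, -0.085]
contact_force: [-0.2, 1.6, -0.2]
opening: 0.14
```

```bash
python3 - <<'E'
from knob import *
from plant import *
s=get_state();c=read_camera("wrist");T=wristT(s,c);cv2.imwrite("pics/w4.png",c["img"]);np.savez("pics/w4.npz",T=T,eef=s["eef_pos"],rot=s["tcp_rot"],**c)
r=R.from_quat(s["tcp_rot"]).as_matrix();print(s["time"],s["eef_pos"],s["contact_force"],s["opening"],s["qpos"].round(2),"yaw",np.arctan2(-r[1,0],-r[0,0]))
E
```

```text
7.55 [ 0.58884059 -0.18581256  0.18735689] [-0.20196637  1.56512144 -0.19682375] 0.13967350145662566 [-0.47  0.22  1.77  0.    1.16  1.34] yaw -0.23689840793416847
```

View pics/w4.png

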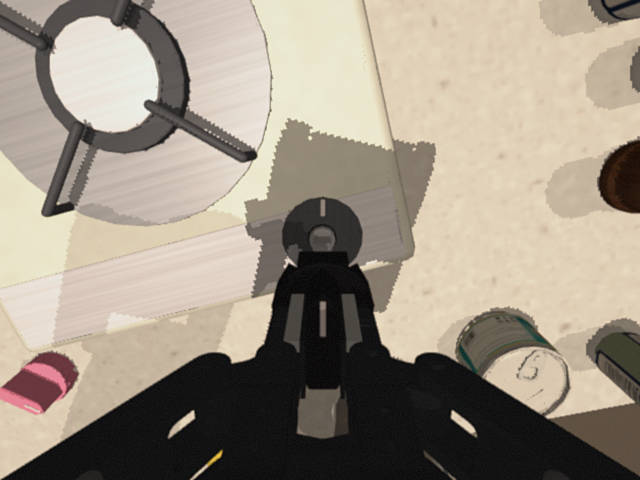

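In the wrist view, the held knob's white line is at (323,319), the spindle tip at (321,237) and the tick at (323,207). These are nearly in line. I'll quantify in tool coordinates with one enhanced crop.

```bash
python3 - <<'E'
from knob import *
c=dict(np.load("pics/w4.npz"));T=c["T"];r=R.from_quat(c["rot"]).as_matrix();e=c["eef"]
print("cx",c["cx"],c["cy"])
g=cv2.cvtColor(c["img"],cv2.COLOR_BGR2GRAY)
def blob(x0,x1,y0,y1,th):
    b=(g[y0:y1,x0:x1]>th).astype(np.uint8);n,l,st,ce=cv2.connectedComponentsWithStats(b)
    i=1+np.argmax(st[1:,4]);ys,xs=np.where(l==i)
    vx,vy,_,_=cv2.fitLine(np.c_[xs,ys].astype(np.float32),cv2.DIST_L2,0,.01,.01).ravel()
    return ce[i]+[x0,y0],st[i]+[x0,y0,0,0,0],(vx,vy)
zk=e[2]-.0378
tool=lambda p:(r.T@(p-e)*1000).round(2)
for n,a,z in(("line",(312,334,290,345,90),zk+.0435),("tick",(314,332,197,218,130),.074),("tip",(306,338,223,253,110),.097)):
    ce,st,d=blob(*a);x,y,w,h,_=st
    print(n,ce.round(1),st,np.round(d,3),"tool",tool(ray(c,T,*ce,z)))
    top=ray(c,T,ce[0],y,z);bot=ray(c,T,ce[0],y+h-1,z);print("   ends tool",tool(top),tool(bot))
o=c["img"][190:430,250:400];o=np.clip((o/110.)**.5*255,0,255).astype(np.uint8)
cv2.imwrite("pics/c4.png",cv2.resize(o,None,fx=2.5,fy=2.5,interpolation=cv2.INTER_CUBIC))
for n,z,p in(("knobc top",zk+.0435,0),("bezel",.074,(.591,-.187))):
    q=e+r@np.array([0,0,0]) if not p else np.array([*p,0.]);q=np.array([q[0],q[1],z]);print(n,proj(c,T,q))
E
```

```text
cx 322.4495004402902 239.60357860040375
line [322.5 317.2] [320 302   6  34 151] [0.001 1.   ] tool [-9.57 -5.73  0.7 ]
   ends tool [-15.61  -5.75   0.7 ] [-2.26 -5.71  0.7 ]
tick [322.4 207.7] [321 201   3  14  29] [ 0.019 -1.   ] tool [-22.33 113.29   0.76]
   ends tool [-26.73 113.28   0.76] [-18.17 113.3    0.76]Traceback (most recent call last):
  File "<stdin>", line 13, in <module>
  File "<stdin>", line 7, in blob
    return _wrapfunc(a, 'argmax', axis=axis, out=out, **kwds)
    return bound(*args, **kwds)
ValueError: attempt to get argmax of an empty sequence
```

```bash
python3 - <<'E'
from knob import *
c=dict(np.load("pics/w4.npz"))
o=c["img"][190:430,245:405];o=np.clip((o/120.)**.5*255,0,255).astype(np.uint8)
cv2.imwrite("pics/c4.png",cv2.resize(o,None,fx=2.5,fy=2.5,interpolation=cv2.INTER_CUBIC))
E
```

```text
(no output)
```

View pics/c4.png

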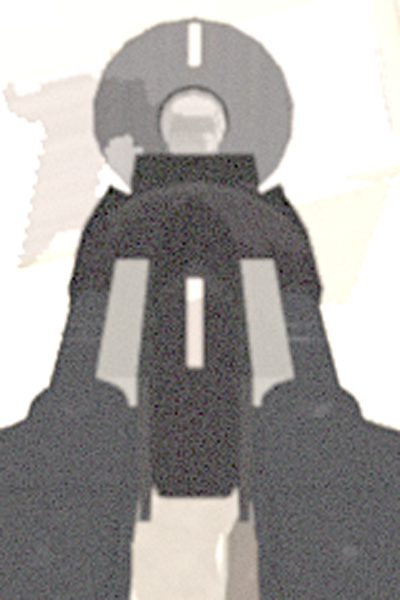

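The crop shows the held knob's line, the tick and the spindle in one column (about 323). Lateral offset is about 0 and the angle is within 0.02 rad. Along the bar, the knob centre is about 3 mm behind the spindle. I'll shift about 3 mm and lower to just above the tip, then probe while watching force.

Call:
send_rows(
  plan=[
    [[-0.025, 0.1, 0], [0, 0, 0]],
    [[0, 0.1, 0], [0, 0, 0]],
    [[0, 0.1, 0], [0, 0, 0]],
    [[0, 0.08, 0], [0, 0, 0]],
    [[0, 0, 0], [0, 0, 0]],
    [[0, 0, 0], [0, 0, 0]],
  ],
)

```text
time: 8.2
eef_pos: [0.5925, -0.1877, 0.1428]
tcp_rot: [0.084, 0.702, -0.702, -0.085]
contact_force: [-0.3, -0.4, -0.3]
opening: 0.143
```

Call:
send_rows(
  plan=[
    [[0, 0.03, 0], [0, 0, 0]],
    [[0, 0.03, 0], [0, 0, 0]],
    [[0, 0.02, 0], [0, 0, 0]],
    [[0, 0, 0], [0, 0, 0]],
    [[0, 0, 0], [0, 0, 0]],
  ],
)

```text
time: 8.7
eef_pos: [0.5927, -0.1877, 0.1337]
tcp_rot: [-0.085, -0.702, 0.702, 0.085]
contact_force: [-0.4, 1.0, 0.3]
opening: 0.139
```

Call:
send_rows(
  plan=[
    [[0, 0.015, 0], [0, 0, 0]],
    [[0, 0.015, 0], [0, 0, 0]],
    [[0, 0, 0], [0, 0, 0]],
    [[0, 0, 0], [0, 0, 0]],
  ],
)

```text
time: 9.1
eef_pos: [0.5926, -0.1875, 0.1299]
tcp_rot: [0.084, 0.702, -0.702, -0.085]
contact_force: [1.2, 0.8, 0.1]
opening: 0.131
```

```bash
python3 - <<'E'
from plant import *
s=get_state();print(s["eef_pos"],s["contact_force"],s["wrist_torque"],s["opening"])
E
```

```text
[ 0.59255175 -0.18749275  0.12989013] [1.19730603 0.75025161 0.11085474] [ 0.20982476  0.04224658 -0.02696783] 0.13059134026030805
```

No vertical force 5 mm below first-contact height, so the spindle is entering the hole. I'll continue.

Call:
send_rows(
  plan=[
    [[0, 0.02, 0], [0, 0, 0]],
    [[0, 0.02, 0], [0, 0, 0]],
    [[0, 0, 0], [0, 0, 0]],
    [[0, 0, 0], [0, 0, 0]],
  ],
)

```text
time: 9.5
eef_pos: [0.5924, -0.1875, 0.1247]
tcp_rot: [0.084, 0.702, -0.702, -0.085]
contact_force: [-0.8, 1.4, -2.1]
opening: 0.141
```

Call:
send_rows(
  plan=[
    [[0, 0.017, 0], [0, 0, 0]],
    [[0, 0.017, 0], [0, 0, 0]],
    [[0, 0, 0], [0, 0, 0]],
    [[0, 0, 0], [0, 0, 0]],
  ],
)

```text
time: 9.9
eef_pos: [0.5926, -0.1875, 0.1209]
tcp_rot: [0.085, 0.702, -0.702, -0.085]
contact_force: [-0.3, 2.4, -0.5]
opening: 0.137
```

Call:
send_rows(
  plan=[
    [[0, 0.017, 0], [0, 0, 0]],
    [[0, 0.017, 0], [0, 0, 0]],
    [[0, 0, 0], [0, 0, 0]],
    [[0, 0, 0], [0, 0, 0]],
  ],
)

```text
time: 10.3
eef_pos: [0.5927, -0.1875, 0.1178]
tcp_rot: [0.085, 0.702, -0.702, -0.085]
contact_force: [-3.1, 3.7, 4.8]
opening: 0.134
```

The spring started at about z = 0.1205, as expected for the knob fully on. Next I press to the stop, easing the slight side load.

Call:
send_rows(
  plan=[
    [[0.003, 0.015, -0.003], [0, 0, 0]],
    [[0, 0.015, 0], [0, 0, 0]],
    [[0, 0.01, 0], [0, 0, 0]],
    [[0, 0, 0], [0, 0, 0]],
    [[0, 0, 0], [0, 0, 0]],
  ],
)

```text
time: 10.8
eef_pos: [0.5927, -0.1875, 0.1138]
tcp_rot: [-0.085, -0.702, 0.702, 0.084]
contact_force: [-4.1, 3.8, 7.4]
opening: 0.138
```

Call:
send_rows(
  plan=[
    [[0, 0.01, 0], [0, 0, 0]],
    [[0, 0.01, 0], [0, 0, 0]],
    [[0, 0, 0], [0, 0, 0]],
    [[0, 0, 0], [0, 0, 0]],
  ],
)

```text
time: 11.2
eef_pos: [0.5928, -0.1875, 0.1126]
tcp_rot: [-0.085, -0.702, 0.702, 0.084]
contact_force: [-6.0, 4.4, 11.8]
opening: 0.141
```

Call:
send_rows(
  plan=[
    [[0.005, 0.008, -0.003], [0, 0, 0]],
    [[0, 0.008, 0], [0, 0, 0]],
    [[0, 0, 0], [0, 0, 0]],
    [[0, 0, 0], [0, 0, 0]],
  ],
)

```text
time: 11.6
eef_pos: [0.5929, -0.1875, 0.1124]
tcp_rot: [-0.085, -0.702, 0.703, 0.084]
contact_force: [-8.1, 4.9, 16.8]
opening: 0.14
```

```bash
python3 - <<'E'
from knob import *
from plant import *
s=get_state();c=read_camera("wrist")
r=R.from_quat(s["tcp_rot"]).as_matrix();print(s["time"],s["eef_pos"],s["contact_force"],s["wrist_torque"],s["opening"],"yaw",np.arctan2(-r[1,0],-r[0,0]))
o=np.clip((c["img"]/160.)**.7*255,0,255).astype(np.uint8);cv2.imwrite("pics/w5.png",o)
E
```

```text
11.6 [ 0.59289524 -0.18750056  0.11244002] [-8.12652049  4.90571578 16.76821568] [0.88698983 1.40607506 0.00307118] 0.1400910225340531 yaw -0.2394013720915499
```

View pics/w5.png

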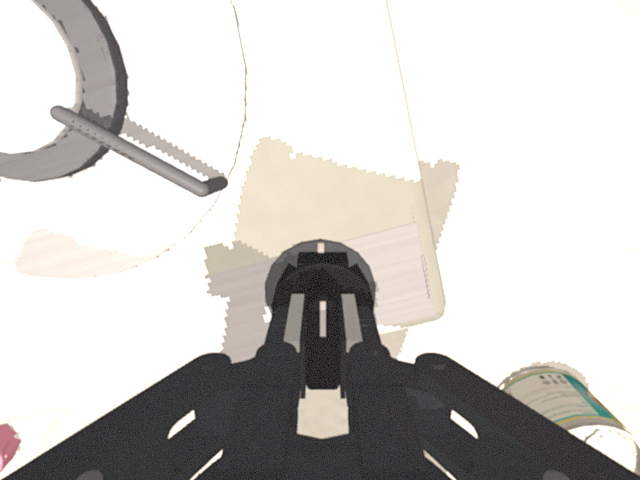

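In the last view, the knob sits over the bezel at (321,270), the tick at (321,247) is in line with the white line at (323,318), and the line hasn't moved in the hand. The force rose to 17 N with no further travel, so the knob is at the stop. I'll hold briefly, check and hand in.

Call:
send_rows(
  plan=[
    [[0, 0, 0], [0, 0, 0]],
    [[0, 0, 0], [0, 0, 0]],
    [[0, 0, 0], [0, 0, 0]],
    [[0, 0, 0], [0, 0, 0]],
    [[0, 0, 0], [0, 0, 0]],
  ],
)

```text
time: 12.15
eef_pos: [0.5929, -0.1875, 0.1124]
tcp_rot: [-0.085, -0.702, 0.703, 0.084]
contact_force: [-8.0, 4.0, 17.9]
opening: 0.134
```

```bash
python3 - <<'E'
from plant import *
s=get_state();print(s["time"],s["eef_pos"],s["contact_force"],s["opening"])
if s["contact_force"][2]>11 and s["eef_pos"][2]<.1135: print(sign_off())
E
```

```text
12.15 [ 0.59289017 -0.18753073  0.11244237] [-8.04260674  3.98934089 17.90068519] 0.1342190824803791
the job is handed in; nothing more can be done
None
```

I gripped the black knob by its bar and turned it from yaw +0.53 to -0.24 to match the bezel tick. I then pushed it onto the spindle and pressed it in, and handed in at 12.15 s while still gripping and pressing.

**On the spindle:** there was no vertical force until z ≈ 0.1205, which is the height expected for the knob fully on. The spring took up there.

**Pressed in:** the tool went about 8 mm further, to z = 0.1124. The force then rose to about 17–18 N with no more travel, against 9 N expected at the stop. The last picture showed the white line in line with the tick and no slip in the jaws.

**Not as clean:** a side load of about 9 N remained at the stop; two small shifts did not ease it. My estimates of the knob's place along the bar disagreed by about 2 mm before insertion, but it went in without resistance. I did not re-image the lemon, mandarin and tin at the end. The tool's path stayed clear of them.

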